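# Open the ratchet bookend for another sample box

### The arm

A 6-joint arm with a two-finger parallel gripper is mounted at the origin on the work surface. World frame = base frame: x ahead of the robot, y to its left, z up, the work surface at z = 0. Lengths are in mm, angles in rad, forces in N, time in s.
With the tool pointing down it reaches from about 375 to 925 mm from the base axis. Payload 5.7 kg.
Tool frame: the origin (TCP) lies between the finger pads; the fingertips stand ahead of it and the grasp point (between the pads) lies 3 mm ahead of it (ctrl.tip_extent is the z of the fingertips in the tool frame, in mm); z points along the fingers, y is the line along which they close (so a half turn about z gives the same grasp; the last joint's range is limited). The gripper opens to 85 mm and grips with 20 to 120 N. Pads are 22 mm wide; open, the fingers measure 114 mm over their backs; the gripper's body (76 mm by 85 mm) begins 54 mm behind the grasp point. The pads swing forward as they close: fully open they stand 13 mm farther back than shut.
Start: joints at [1.154, 0.359, 1.51, -0, 1.272, -0.115], TCP at [178.336, 572.852, 232.867] pointing down, gripper open.
Joint ranges: [-2.97, 2.97], [-1.01, 2.36], [0.21, 2.38], [-0.96, 4.11], [0.2, 2.71], [-2.98, 2.98]. Speed limits (rad/s): [2.39, 2.39, 3.14, 3.14, 3.14, 3.14].

### API

Orientations are given as a rotation vector (axis times angle).
In Python, from station import ctrl gives the robot as it stands. The module is installed in compiled form; this text tells all that it offers.
- The arm moves only by the tool arm_command, never from a script. Its argument "increments" is a list that holds one entry, the list of rows, each a list of 7 numbers: the shift along the world's x, y, z in cm, then the turn, a rotation vector about the world's x, y, z in degrees, then the finger opening in cm, from 0 to 8.54. In form: [[[tx, ty, tz, rx, ry, rz, fingers], ...]]. A call has 1 to 20 rows; each row shifts and turns the commanded pose from where the row before left it; what a row does not reach is not made up. A row lasts 1/8 s, in which the tool goes at most 62.5 mm and 10.7 degrees, less where a joint would pass 70% of its speed; a pose out of reach is approached as far as the arm can. A call with a gripper value outside its range is refused whole. The fingers move at their own pace and stop on an object; "grip_force" is the grip in N (left out, the last holds). Time passes only in rows, so rows that do not move let the fingers close. It gives the time, the measured TCP pose, the force, the opening and the grip force at its end, in the units of the state.
- ctrl.sense(): the state, without advancing time (a new reading comes with each control period).
- ctrl.read_camera(name): name is "scene" or "top" or "wrist"; returns the picture (420x560x3 uint8, red, green, blue); there is no depth.
- ctrl.camera_params(name): a dict with "camera_matrix" (3x3 intrinsics, pixels), "k1" (the pictures are not rectified: a ray, as slopes to the right and down, at radius r is drawn at 1 + k1 r^2 times it, then the intrinsics apply), "cam_to_world" (4x4, takes a point from camera to world coordinates). Camera axes: x right, y up, looking along -z (the intrinsics and any distortion apply to the point x, -y, -z); pixel columns grow to the right and rows downward; lengths in mm; the calibration is good to about 2 mm. A picture is of the moment at which its call begins: read the wrist's pose just before it. camera_params takes no time and is no camera call; for the wrist camera it gives the pose at the moment of the call.
- ctrl.sign_off(): hands the job in; it is judged then, once.
The state is a dict: "time_s": time; "joint_pos": joint angles; "qd": joint speeds; "joint_efforts": joint torques, N m; "ee_pos": TCP position; "tcp_rot": TCP orientation; "contact_force": force on the tool from outside, world axes, zero at the start; "moment": the same for the moment, N m; "gripper_width": opening from 0.0 (shut) to 1.0 (fully open); "grasp_force": force on a finger pad.
Only numpy, scipy, OpenCV 4.12 (cv2) and the standard library are available. Lean on these libraries where they do the work, as an engineer would, in place of code of your own. Each camera call takes 0.05 s, during which the arm holds its last target. There are 200 camera calls.

### The job

Make room for another sample box in the bookend: press down the black ratchet release paddle on the sliding jaw and, keeping it pressed, push the jaw's lug so that the jaw slides back along its bar, away from the boxes, fully home against the end stop; then let go so that the paddle springs up and locks it. Use the fingertips only and push gently: do not grip or lift anything, do not drag the bookend along the desk, and leave the sample boxes and the other things on the desk as they stand.

Things in the scene. Friction and masses are not known exactly. Their poses are not given: they have to be found in the camera images.
- bookend: marble base plate 120 x 400 x 20 mm, loose on the desk (about 4 kg with the boxes; a sideways push above roughly 18 N drags it). Origin: centre of underside. z up, x across, y along the toothed steel bar, which lies on it at x = 0. A fixed upright steel end plate stands at y = +181 mm, the bar's end stop (block 50 mm wide, top at 60 mm) at y = -192 mm.
- jaw (a joint): position of the sliding jaw along the bar, m: starts at 0 to 0.05, grows as it goes back, away from the boxes, towards the bookend's -y end; 0.120 = fully back, at its stop. Locked (but for a few mm of play up to the next tooth) while the paddle is up; with the paddle held down it slides with about 5 N.
- jaw_plate (a point): middle of the upright steel jaw plate's face towards the boxes (plate 110 mm wide, 6 mm thick, top 106 mm above the desk). It is the +y end of the jaw; then follow towards -y a grey rib (89 mm high), the black ribbed paddle and the grey upright lug, all on one grey carriage 56 mm wide.
- release (a joint): how far the paddle is pressed straight down, m: 0 = up (ratchet engaged), 0.012 = bottom; hidden teeth every 8 mm, 3 mm deep. Spring: 3.5 N when up, 6.5 N at the bottom; it rises once let go. The jaw is free when it is 4 mm or more down: keep it down (about 7 mm is good) while pushing.
- release_top (a point): centre of the level top face of the black release paddle, 44 mm wide (x), 50 mm long (y), 74 mm above the desk and 14 mm proud of the carriage when up. It travels with the jaw. It lies in the trough between lug (4 mm from its -y edge) and rib (30 mm from its +y edge): a fingertip can press it and, staying on it, push the lug.
- push_lug (a point): middle of the lug's face towards the paddle (facing bookend +y), 29 mm to the -y side of release_top. The lug is 56 mm wide (x), 14 mm thick and reaches from the carriage's top, 60 mm above the desk, to 105 mm. Pushing this face towards bookend -y moves the jaw back.
- swatch_box_a_mid (a point): a loose cloth-covered sample box 105 x 48 x 92 mm standing on the base beside the fixed end plate (blue); its centre. To be left alone.
- swatch_box_b_mid (a point): the like grey box, next to it on the jaw's side; its centre. To be left alone.
- tape_roll_mid (a point): a loose roll of tape standing flat near the bookend, 96 mm across, 48 mm high; its centre. To be left alone.
- pen_cup_mid (a point): an empty clear cup, 76 mm across, 95 mm high, loose; its centre. To be left alone.
- water_bottle_mid (a point): a water bottle, 64 mm across, 190 mm high, loose; its centre. To be left alone.
- stapler_mid (a point): a black stapler, 150 x 36 x 53 mm, loose; its centre. To be left alone.
- goblet_mid (a point): a brass goblet, 74 mm across, 160 mm high, loose; its centre. To be left alone.
Mind the look-alikes: they are no part of the job. What is shaped like the part that bears swatch_box_b_mid but red is not meant.

How it is judged (in metres and radians):
On the way, in this order (a step that is already met when the one before it is completed fails the run):
1. the release paddle is pressed while the jaw is still forward (value of joint release above 0.004 m and value of joint jaw below 0.09 m), for 0.1 s.
2. the jaw has been pushed fully back (value of joint jaw above 0.114 m), for 0.1 s.
At the end, for the whole second after the job is handed in: The jaw stands within 6 mm of its end stop (joint above 0.114 m), the release paddle is up (less than 2 mm down), and the bookend, the sample boxes and the other things stand at rest within 25 mm of where they were, upright (value of joint jaw above 0.114 m and value of joint release below 0.002 m and linear speed of bookend below 0.01 m/s and not (distance of bookend from where it was at the start of the episode above 0.025 m or height (world z) of bookend above 0.008 m or angle between bookend's own z axis and vertical above 0.08 rad) and not (distance of any of swatch_box_a_mid, swatch_box_b_mid from where it was at the start of the episode above 0.025 m or angle between any of swatch_box_a_mid, swatch_box_b_mid's own z axis and vertical above 0.3 rad) and not (distance of any of tape_roll_mid, pen_cup_mid, water_bottle_mid, stapler_mid, goblet_mid from where it was at the start of the episode above 0.025 m)); the robot touches nothing.
It fails at once if the bookend is lifted, tipped or dragged along the desk by more than 25 mm (distance of bookend from where it was at the start of the episode above 0.025 m or height (world z) of bookend above 0.008 m or angle between bookend's own z axis and vertical above 0.08 rad).
It fails at once if a swatch box is lifted, knocked over or moved by more than 25 mm (distance of any of swatch_box_a_mid, swatch_box_b_mid from where it was at the start of the episode above 0.025 m or angle between any of swatch_box_a_mid, swatch_box_b_mid's own z axis and vertical above 0.3 rad).
It fails at once if another thing on the desk is lifted or moved by more than 25 mm (distance of any of tape_roll_mid, pen_cup_mid, water_bottle_mid, stapler_mid, goblet_mid from where it was at the start of the episode above 0.025 m).
It fails at once if the jaw, its lug or its release is gripped or forced with more than 45 N (contact force between the fingers and bookend above 45 N).
It also fails if it takes over 35 s, if anything falls off the work surface, if the arm or the gripper's body presses on something with over 40 N, if the wrist force passes 120 N, or if a joint passes its speed limit or range.

## Working session

There is one attempt and no reset: what is moved stays moved. The work goes in short steps, Python scripts to look and compute and a tool call to move; the robot and the scene stay as the last step left them, time stands still between calls to the robot, and variables do not carry over. Pictures are saved under pics/ and viewed, at most 10 in all, crops included, and the job is handed in when it is done.

Besides the shell and the picture viewer there is one more tool, called after "Call:" in YAML: its name, and indented under it one key for each argument. arm_command: Moves the arm, as the interface text tells. Its arguments: {"type":"object","properties":{"increments":{"type":"array","items":{"type":"array","items":{"type":"array","items":{"type":"number"}}}},"grip_force":{"type":"number"}},"required":["increments"]}

```bash
mkdir -p pics
cat > h.py <<'E'
import numpy as np, cv2
from station import ctrl
def proj(name,P):
    c=ctrl.camera_params(name);K=np.array(c["camera_matrix"]);T=np.array(c["cam_to_world"])
    p=(np.atleast_2d(P)-T[:3,3])@T[:3,:3]
    s=np.c_[p[:,0]/-p[:,2],p[:,1]/p[:,2]]
    s=s*(1+c["k1"]*(s**2).sum(1,keepdims=True))
    return s@K[:2,:2].T+K[:2,2]
def atz(name,uv,z):
    c=ctrl.camera_params(name);K=np.array(c["camera_matrix"]);T=np.array(c["cam_to_world"])
    d=(np.atleast_2d(uv)-K[:2,2])@np.linalg.inv(K[:2,:2]).T
    s=d.copy()
    for _ in range(20): s=d/(1+c["k1"]*(s**2).sum(1,keepdims=True))
    r=np.c_[s[:,0],-s[:,1],-np.ones(len(s))]@T[:3,:3].T
    return T[:3,3]+r*((np.reshape(z,(-1,1))-T[2,3])/r[:,2:])
def snap(name,f):
    im=ctrl.read_camera(name)[:,:,::-1]; cv2.imwrite("pics/"+f,im); return im
E
python3 - <<'E'
from h import *
a=snap("scene","s1.png");b=snap("top","t1.png")
print(ctrl.sense(),ctrl.tip_extent)
for n in("scene","top"):print(ctrl.camera_params(n))
E
```

```text
{'time_s': 0.1, 'joint_pos': array([ 1.15388832e+00,  3.59450713e-01,  1.51133191e+00,  7.75800418e-06,
        1.27249963e+00, -1.15114158e-01]), 'qd': array([-0.00020579, -0.00272054, -0.00227184,  0.00015004, -0.00160788,
        0.00036208]), 'joint_efforts': array([ 6.56195080e-04, -5.28649342e+01, -2.79348636e+01, -3.23040717e-05,
        5.11747232e-03, -1.93588011e-05]), 'ee_pos': array([178.10293741, 572.31458799, 232.12414486]), 'tcp_rot': array([-4.72195229e-01, -3.10544586e+00,  2.55724010e-03]), 'contact_force': array([-0.35735705,  0.08261044, -0.18008727]), 'moment': array([-0.02207924, -0.01227706,  0.02312953]), 'grasp_force': 0.0, 'gripper_width': 0.9984047956550602} 22.0
{'camera_matrix': array([[435.20985445,   0.        , 276.40797267],
       [  0.        , 435.20985445, 206.04913914],
       [  0.        ,   0.        ,   1.        ]]), 'k1': -0.039636313884926076, 'cam_to_world': array([[-6.42785748e-01, -6.57766518e-01,  3.92644482e-01,
         9.20525160e+02],
       [ 7.65941380e-01, -5.43382503e-01,  3.43612076e-01,
         4.01223603e+02],
       [-1.26603770e-02,  5.21611601e-01,  8.53089123e-01,
         9.06379561e+02],
       [ 0.00000000e+00,  0.00000000e+00,  0.00000000e+00,
         1.00000000e+00]])}
{'camera_matrix': array([[514.86193703,   0.        , 278.59857259],
       [  0.        , 514.86193703, 216.83380747],
       [  0.        ,   0.        ,   1.        ]]), 'k1': 0.018309189015913354, 'cam_to_world': array([[ 2.22993913e-02,  9.96901601e-01, -7.54316633e-02,
         4.71069933e+02],
       [-9.99734702e-01,  2.18001939e-02, -7.43490308e-03,
         9.13254800e+01],
       [-5.76744190e-03,  7.55774452e-02,  9.97123255e-01,
         1.21600353e+03],
       [ 0.00000000e+00,  0.00000000e+00,  0.00000000e+00,
         1.00000000e+00]])}
```

View pics/s1.png

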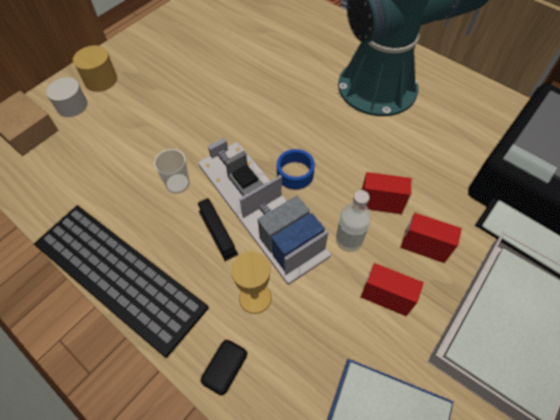

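View pics/t1.png

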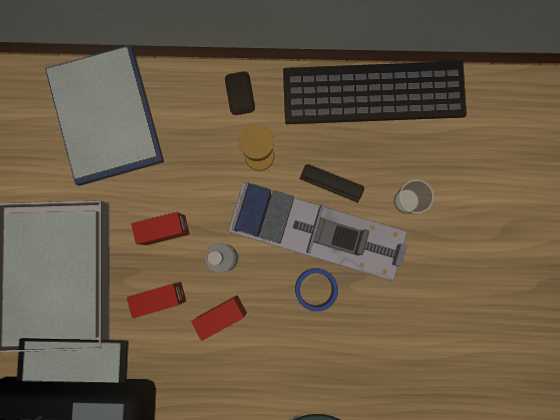

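The scene view shows the bookend with its paddle near (243,176). In the top view it runs from the fixed end plate (235,208) to the end stop (400,252), with the paddle near (345,237). The red boxes at (160,228), (156,300) and (219,318) are the look-alikes. The blue and grey boxes on the base, at (252,209) and (276,217), are the real ones. I'll enlarge the jaw to confirm.

Run:
```python
from h import *
b=cv2.imread("pics/t1.png")[170:290,220:420]
cv2.imwrite("pics/c1.png",cv2.resize(b,None,fx=4,fy=4,interpolation=cv2.INTER_CUBIC))
```

```text
(no output)
```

View pics/c1.png

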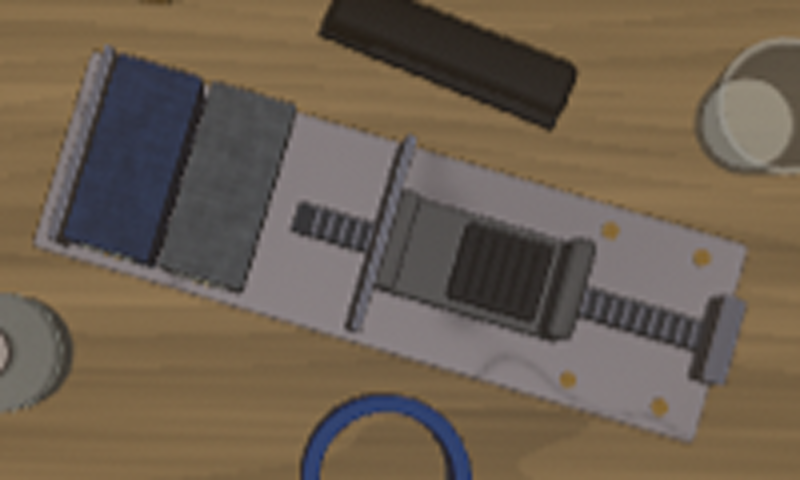

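The crop confirms it. The black ribbed paddle is centred at crop (501,273), the grey lug's top is at (572,290) on the end-stop side, and the jaw plate is at (380,235).

```bash
cat >> h.py <<'E'
def crop(uv): return (np.array(uv,float)+.5)/4-.5+[220,170]
E
python3 - <<'E'
from h import *
np.set_printoptions(precision=1,suppress=True)
base=atz("top",crop([[691,440],[747,245],[37,244]]),20); print("base",base)
y=base[2]-base[0]; y/=np.linalg.norm(y); x=np.array([y[1],-y[0],0])
w=base[1]-base[0]; print("y",y,"x",x,"w",w@x,w@y)
c=(base[1]+base[2])/2; c[2]=0; print("centre",c, np.linalg.norm(base[2]-base[0]))
L=lambda P:np.c_[(P-c)@x,(P-c)@y]
pad=atz("top",crop([[470,222],[557,243],[448,303],[535,325]]),74)
print("pad",pad.mean(0),L(pad))
lug=atz("top",crop([[573,237],[595,240],[545,335],[570,342]]),105); print("lug",lug,L(lug))
pl=atz("top",crop([[404,136],[414,138],[347,328],[361,330]]),106); print("plate",pl.mean(0),L(pl))
px=lambda P:print(P,proj("top",P))
for n,uv,z in (("tape",[386,470],48),("cup",[745,122],95),("bottle",[-10,352],190)): print(n,L(atz("top",crop(uv),z)))
print(np.degrees(np.arctan2(y[1],y[0])))
E
```

```text
base [[ 422.3 -164.9   20. ]
 [ 535.4 -196.7   20. ]
 [ 526.9  215.1   20. ]]
y [0.3 1.  0. ] x [ 1.  -0.3  0. ] w 117.45730955320079 -0.6584031260558874
centre [531.1   9.2   0. ] 394.19756872146735
pad [513.9 -48.8  74. ] [[ 20.9 -35.4]
 [ 23.5 -84.8]
 [-25.7 -36.2]
 [-23.6 -85.6]]
lug [[533.  -82.7 105. ]
 [531.7 -94.6 105. ]
 [480.  -68.2 105. ]
 [476.5 -81.7 105. ]] [[  26.2  -88.1]
 [  28.1  -99.9]
 [ -28.8  -88.2]
 [ -28.5 -102.1]]
plate [533.1  20.5 106. ] [[ 52.6  14.5]
 [ 53.1   9. ]
 [-55.7  14.8]
 [-54.6   7.3]]
tape [[-124.6  -31.3]]
cup [[ 114.5 -162. ]]
bottle [[-119.7  185. ]]
74.61908084825339
```

Call:
arm_command:
  increments:
    - [[2.4,-4.46,0,0,0,-6.29,0],[2.4,-4.46,0,0,0,-6.29,0],[2.4,-4.46,0,0,0,-6.29,0],[2.4,-4.46,0,0,0,-6.29,0],[2.4,-4.46,0,0,0,-6.29,0],[2.4,-4.46,0,0,0,-6.29,0],[2.4,-4.46,0,0,0,-6.29,0],[2.4,-4.46,0,0,0,-6.29,0],[2.4,-4.46,0,0,0,-6.29,0],[2.4,-4.46,0,0,0,-6.29,0],[2.4,-4.46,0,0,0,-6.29,0],[2.4,-4.46,0,0,0,-6.29,0],[2.4,-4.46,0,0,0,-6.29,0],[2.4,-4.46,0,0,0,-6.29,0],[0,0,0,0,0,0,0],[0,0,0,0,0,0,0],[0,0,0,0,0,0,0]]
  grip_force: 20

```text
time_s: 2.22
ee_pos: [513.4, -50.4, 232.6]
tcp_rot: [-2.496, -1.906, 0.001]
contact_force: [-0.8, 0.2, 0.7]
gripper_width: -0.006
grasp_force: 0.0
```

Run:
```python
from h import *
from scipy.spatial.transform import Rotation as R
s=ctrl.sense();print(s["time_s"],s["ee_pos"],s["joint_pos"],s["gripper_width"],s["contact_force"],ctrl.tip_extent);print(R.from_rotvec(s["tcp_rot"]).as_matrix().round(3))
w=snap("wrist","w1.png")
```

```text
2.225 [513.38810597 -50.37259052 232.62600964] [-2.31992522e-01  2.38787394e-01  1.68868449e+00  3.26514701e-04
  1.21535676e+00  3.41995165e-02] -0.005576084120917036 [-0.80941168  0.23940928  0.65242595] 22.0
[[ 0.263  0.965 -0.001]
 [ 0.965 -0.263  0.001]
 [ 0.    -0.001 -1.   ]]
```

View pics/w1.png

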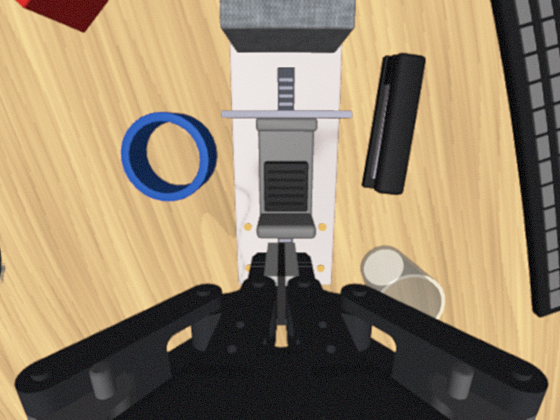

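The wrist view shows the paddle squarely aligned at (286,187), with the lug at (286,226) and the shut fingertips near (282,245). I'll check its position from this view.

Run:
```python
from h import *
np.set_printoptions(precision=1,suppress=True)
p=atz("wrist",[[265,162],[308,162],[263,212],[310,212]],74);print(p,p.mean(0))
print("lug top",atz("wrist",[[286,215],[286,236]],105))
```

```text
[[504.8 -18.5  74. ]
 [545.1 -29.4  74. ]
 [488.9 -66.6  74. ]
 [534.9 -79.1  74. ]] [518.4 -48.4  74. ]
lug top [[512.6 -66.4 105. ]
 [507.4 -86.1 105. ]]
```

Call:
arm_command:
  increments:
    - [[0.1,0,-2,0,0,0,0],[0,0,-2.5,0,0,0,0],[0,0,-2.5,0,0,0,0],[0,0,-2.5,0,0,0,0],[0,0,-2,0,0,0,0],[0,0,-1.2,0,0,0,0],[0,0,-0.3,0,0,0,0],[0,0,-0.2,0,0,0,0],[0,0,0,0,0,0,0]]

```text
time_s: 3.4
ee_pos: [515.8, -51.6, 101.4]
tcp_rot: [2.497, 1.905, 0.001]
contact_force: [0.1, 0.0, 1.0]
gripper_width: 0.0
grasp_force: 0.0
```

Call:
arm_command:
  increments:
    - [[0,0,-0.2,0,0,0,0],[0,0,-0.2,0,0,0,0],[0,0,-0.2,0,0,0,0],[0,0,-0.2,0,0,0,0],[0,0,-0.2,0,0,0,0],[0,0,-0.2,0,0,0,0],[0,0,0,0,0,0,0],[0,0,0,0,0,0,0]]

```text
time_s: 4.4
ee_pos: [515.4, -51.6, 88.9]
tcp_rot: [-2.498, -1.905, 0.0]
contact_force: [0.6, -1.1, -0.2]
gripper_width: 0.003
grasp_force: 0.0
```

The wrist shows no pressing force at this height, so I'll look before going on.

Run:
```python
from h import *
s=ctrl.sense();print(s["ee_pos"],s["contact_force"],s["moment"])
w=snap("wrist","w2.png");a=snap("scene","s2.png")
a=cv2.resize(a[110:230,170:310],None,fx=4,fy=4,interpolation=cv2.INTER_CUBIC)
cv2.imwrite("pics/s2c.png",a)
print(ctrl.camera_params("wrist")["cam_to_world"])
```

```text
[515.35799998 -51.56129727  88.87778253] [ 0.57385983 -1.09774588 -0.19225155] [0.01346731 0.00489682 0.02254609]
[[ 9.64476357e-01  2.54474712e-01  7.09082286e-02  5.32325603e+02]
 [-2.64168898e-01  9.29473479e-01  2.57475910e-01  1.40531672e+01]
 [-3.86209935e-04 -2.67061176e-01  9.63679500e-01  2.30302812e+02]
 [ 0.00000000e+00  0.00000000e+00  0.00000000e+00  1.00000000e+00]]
```

View pics/w2.png

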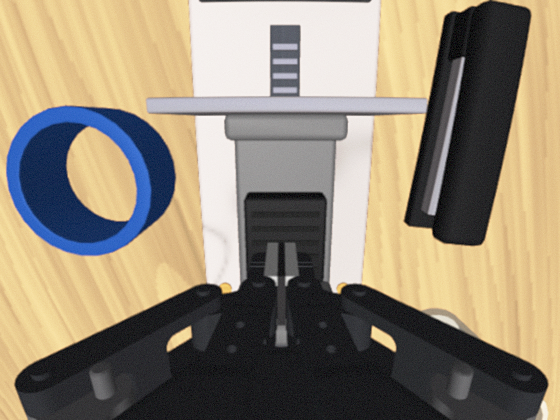

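View pics/s2c.png

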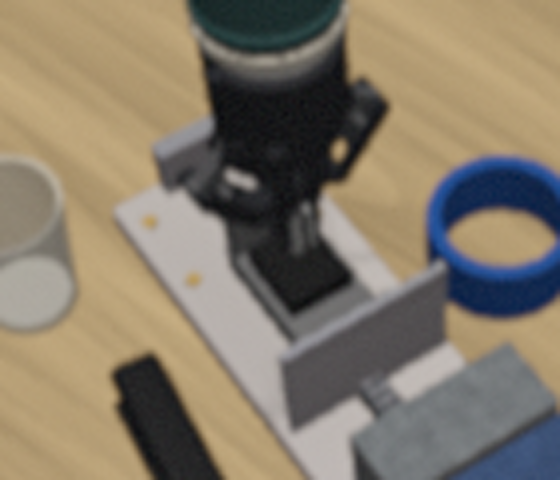

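The fingertips are over the paddle in both views, but they don't seem to touch it yet. I'll go down slowly and watch the force.

Call:
arm_command:
  increments:
    - [[0,0,-0.15,0,0,0,0],[0,0,-0.15,0,0,0,0],[0,0,0,0,0,0,0]]

```text
time_s: 4.88
ee_pos: [515.2, -51.5, 85.7]
tcp_rot: [-2.498, -1.905, 0.0]
contact_force: [0.5, -0.8, -0.1]
gripper_width: -0.0
grasp_force: 0.0
```

Run:
```python
from h import *
np.set_printoptions(precision=1,suppress=True)
s=ctrl.sense();t=s["ee_pos"];y=np.array([.263,.965,0])
for e in (3,10,16,22): print(e,proj("wrist",[t+y*d-[0,0,e] for d in(-11,0,11)]).round(0).tolist(), proj("scene",[t+y*d-[0,0,e] for d in(-11,11)]).round(1).tolist())
print(s["joint_efforts"],s["contact_force"])
w=snap("wrist","w3.png")
cv2.imwrite("pics/w3c.png",cv2.resize(w[170:310,200:370],None,fx=4,fy=4,interpolation=cv2.INTER_CUBIC))
```

```text
3 [[283.0, 277.0], [283.0, 258.0], [283.0, 238.0]] [[241.5, 167.5], [246.5, 173.7]]
10 [[283.0, 271.0], [283.0, 252.0], [283.0, 233.0]] [[241.7, 169.2], [246.8, 175.4]]
16 [[283.0, 266.0], [283.0, 248.0], [283.0, 229.0]] [[241.9, 170.7], [246.9, 176.9]]
22 [[283.0, 261.0], [283.0, 244.0], [283.0, 225.0]] [[242.1, 172.2], [247.1, 178.4]]
[ -0.  -48.4 -18.9  -0.   -0.   -0. ] [ 0.5 -0.8 -0.1]
```

View pics/w3c.png

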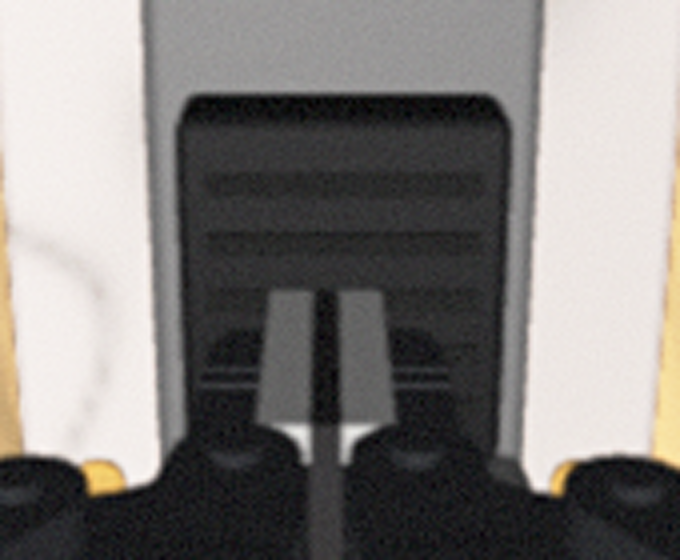

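Call:
arm_command:
  increments:
    - [[0,0,-0.15,0,0,0,0],[0,0,0,0,0,0,0]]

```text
time_s: 5.18
ee_pos: [515.2, -51.5, 84.2]
tcp_rot: [-2.498, -1.905, 0.0]
contact_force: [0.3, 0.5, 0.2]
gripper_width: -0.002
grasp_force: 0.0
```

Call:
arm_command:
  increments:
    - [[0,0,-0.15,0,0,0,0],[0,0,0,0,0,0,0]]

```text
time_s: 5.42
ee_pos: [515.3, -51.5, 82.8]
tcp_rot: [-2.498, -1.905, 0.0]
contact_force: [-0.3, -0.2, -0.4]
gripper_width: 0.005
grasp_force: 0.0
```

Call:
arm_command:
  increments:
    - [[0,0,-0.15,0,0,0,0],[0,0,0,0,0,0,0]]

```text
time_s: 5.68
ee_pos: [515.3, -51.5, 81.3]
tcp_rot: [-2.498, -1.905, 0.0]
contact_force: [0.2, -0.5, -1.0]
gripper_width: -0.001
grasp_force: 0.0
```

Call:
arm_command:
  increments:
    - [[0,0,-0.15,0,0,0,0],[0,0,0,0,0,0,0]]

```text
time_s: 5.92
ee_pos: [515.2, -51.5, 79.7]
tcp_rot: [-2.498, -1.905, 0.0]
contact_force: [0.7, -1.3, -0.7]
gripper_width: -0.002
grasp_force: 0.0
```

Call:
arm_command:
  increments:
    - [[0,0,-0.15,0,0,0,0],[0,0,0,0,0,0,0]]

```text
time_s: 6.18
ee_pos: [515.3, -51.5, 78.3]
tcp_rot: [-2.498, -1.905, 0.0]
contact_force: [0.7, -0.3, 0.4]
gripper_width: 0.004
grasp_force: 0.0
```

Run:
```python
from h import *
w=snap("wrist","w4.png"); a=snap("scene","s4.png")
g=cv2.imread("pics/w3.png")
A=cv2.resize(w[170:310,200:370],(400,330),interpolation=cv2.INTER_CUBIC)
B=cv2.resize(a[140:200,210:283],(400,330),interpolation=cv2.INTER_CUBIC)
f=lambda i:np.clip(255*(i/255.)**.5,0,255).astype(np.uint8)
cv2.imwrite("pics/m4.png",f(np.hstack([A,B])))
```

```text
(no output)
```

View pics/m4.png

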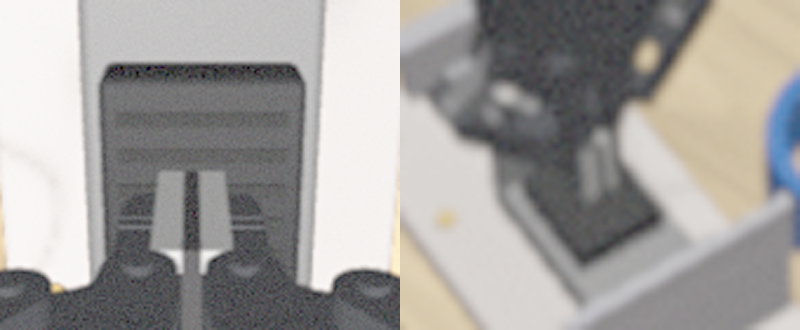

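The paddle's front face still shows its full 14 mm height, so it hasn't been touched. The visible finger ends fit only about 3 mm ahead of the TCP, not 22. I'll keep going down by force.

Call:
arm_command:
  increments:
    - [[0,0,-0.15,0,0,0,0],[0,0,-0.1,0,0,0,0],[0,0,0,0,0,0,0]]

```text
time_s: 6.65
ee_pos: [515.3, -51.5, 75.8]
tcp_rot: [-2.498, -1.905, 0.0]
contact_force: [0.3, 1.2, -0.2]
gripper_width: 0.002
grasp_force: 0.0
```

Call:
arm_command:
  increments:
    - [[0,0,-0.15,0,0,0,0],[0,0,0,0,0,0,0]]

```text
time_s: 6.9
ee_pos: [515.4, -51.6, 74.5]
tcp_rot: [2.498, 1.905, -0.0]
contact_force: [-0.3, -0.0, 3.4]
gripper_width: 0.001
grasp_force: 1.7
```

Contact came at TCP z ≈ 74.5 with 3.4 N, which is the paddle's spring. Now I'll press it about 7 mm.

Call:
arm_command:
  increments:
    - [[0,0,-0.2,0,0,0,0],[0,0,-0.2,0,0,0,0],[0,0,-0.2,0,0,0,0],[0,0,-0.1,0,0,0,0],[0,0,0,0,0,0,0],[0,0,0,0,0,0,0]]

```text
time_s: 7.65
ee_pos: [515.4, -51.6, 67.4]
tcp_rot: [2.498, 1.905, -0.0]
contact_force: [-1.2, -1.2, 4.1]
gripper_width: -0.002
grasp_force: 2.6
```

Call:
arm_command:
  increments:
    - [[-0.1,-0.39,0,0,0,0,0],[-0.11,-0.39,0,0,0,0,0],[-0.1,-0.39,0,0,0,0,0],[-0.11,-0.39,0,0,0,0,0],[-0.11,-0.39,0,0,0,0,0],[-0.11,-0.39,0,0,0,0,0],[-0.1,-0.39,0,0,0,0,0],[0,0,0,0,0,0,0]]

```text
time_s: 8.65
ee_pos: [508.7, -78.5, 67.6]
tcp_rot: [2.499, 1.904, 0.003]
contact_force: [0.7, 2.9, 5.6]
gripper_width: -0.0
grasp_force: 2.6
```

Call:
arm_command:
  increments:
    - [[-0.11,-0.39,0,0,0,0,0],[-0.1,-0.39,0,0,0,0,0],[-0.11,-0.39,0,0,0,0,0],[-0.1,-0.39,0,0,0,0,0],[-0.11,-0.39,0,0,0,0,0],[-0.11,-0.39,0,0,0,0,0],[-0.1,-0.39,0,0,0,0,0],[-0.11,-0.39,0,0,0,0,0],[-0.1,-0.39,0,0,0,0,0],[-0.11,-0.39,0,0,0,0,0],[0,0,0,0,0,0,0]]

```text
time_s: 10.02
ee_pos: [498.0, -117.5, 67.5]
tcp_rot: [2.499, 1.904, 0.002]
contact_force: [1.6, 3.3, 5.7]
gripper_width: 0.002
grasp_force: 2.6
```

Call:
arm_command:
  increments:
    - [[-0.11,-0.39,0,0,0,0,0],[-0.1,-0.39,0,0,0,0,0],[-0.11,-0.39,0,0,0,0,0],[-0.1,-0.39,0,0,0,0,0],[-0.05,-0.2,0,0,0,0,0],[0,0,0,0,0,0,0]]

```text
time_s: 10.78
ee_pos: [493.4, -134.6, 67.5]
tcp_rot: [-2.499, -1.903, -0.003]
contact_force: [1.6, 4.9, 5.2]
gripper_width: -0.002
grasp_force: 2.6
```

Call:
arm_command:
  increments:
    - [[-0.05,-0.2,0,0,0,0,0],[-0.05,-0.2,0,0,0,0,0],[0,0,0,0,0,0,0]]

```text
time_s: 11.15
ee_pos: [493.1, -135.5, 67.6]
tcp_rot: [-2.498, -1.899, -0.009]
contact_force: [6.0, 20.3, 8.1]
gripper_width: -0.002
grasp_force: 12.2
```

The jaw is at its stop: the force jumped to 21 N. I'll ease off, then lift.

Call:
arm_command:
  increments:
    - [[0.08,0.3,0,0,0,0,0],[0.05,0.2,0,0,0,0,0],[0,0,0,0,0,0,0]]

```text
time_s: 11.52
ee_pos: [493.4, -134.8, 67.7]
tcp_rot: [2.497, 1.905, -0.0]
contact_force: [-1.0, -1.2, 7.3]
gripper_width: -0.003
grasp_force: 2.6
```

Call:
arm_command:
  increments:
    - [[0,0,0.3,0,0,0,0],[0,0,0.4,0,0,0,0],[0,0,0.6,0,0,0,0],[0,0,1.5,0,0,0,0],[0,0,3,0,0,0,0],[0,0,4,0,0,0,0],[0,0,4,0,0,0,0],[0,3,3,0,0,0,0],[0,4,0,0,0,0,0],[0,4,0,0,0,0,0],[0,0,0,0,0,0,0],[0,0,0,0,0,0,0]]

```text
time_s: 13.02
ee_pos: [492.9, -24.6, 235.8]
tcp_rot: [2.497, 1.906, -0.0]
contact_force: [-0.5, -0.7, 0.3]
gripper_width: -0.001
grasp_force: 0.0
```

Run:
```python
from h import *
s=ctrl.sense();print(s["time_s"],s["ee_pos"],s["contact_force"])
w=snap("wrist","w5.png"); t=snap("top","t5.png"); a=snap("scene","s5.png")
A=cv2.resize(w[0:420,130:430],(400,560)); B=cv2.resize(a[130:230,190:262],(400,560),interpolation=cv2.INTER_CUBIC)
cv2.imwrite("pics/m5.png",np.hstack([A,B]))
d=cv2.absdiff(cv2.imread("pics/t1.png"),t).max(2)[170:290,220:420]
# shift of left part of bookend (end plate + boxes)
g=lambda i:np.float32(cv2.cvtColor(i,6)[175:255,228:300])
print(cv2.phaseCorrelate(g(cv2.imread("pics/t1.png")),g(t)))
```

```text
13.025 [492.88805705 -24.57948813 235.80816913] [-0.46980636 -0.71798267  0.25024289]
((-0.0010821036789749883, -0.021531529450960818), 1.000096336255471)
```

View pics/m5.png

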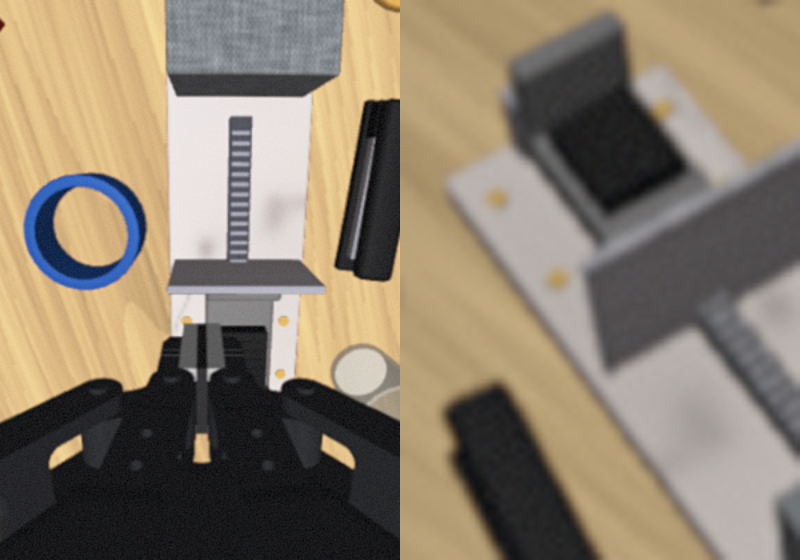

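The paddle and lug now sit at the end stop, and the boxes haven't shifted (0.02 px). I'll move the arm clear for one last check from above.

Call:
arm_command:
  increments:
    - [[-2,4,0,0,0,0,0],[-2,5,0,0,0,0,0],[-2,5,0,0,0,0,0],[0,5,0,0,0,0,0],[0,5,0,0,0,0,0],[0,5,0,0,0,0,0],[0,0,0,0,0,0,0],[0,0,0,0,0,0,0]]

```text
time_s: 14.18
ee_pos: [432.9, 264.6, 235.0]
tcp_rot: [2.498, 1.905, -0.002]
contact_force: [-0.8, -0.5, -0.3]
gripper_width: 0.0
grasp_force: 0.0
```

Run:
```python
from h import *
t=snap("top","t6.png"); a=snap("scene","s6.png")
A=cv2.resize(t[200:285,320:415],(400,358),interpolation=cv2.INTER_CUBIC); B=cv2.resize(a[130:220,190:290],(400,358),interpolation=cv2.INTER_CUBIC)
f=lambda i:(255*(i/255.)**.6).astype(np.uint8)
cv2.imwrite("pics/m6.png",f(np.hstack([A,B])))
```

```text
(no output)
```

View pics/m6.png

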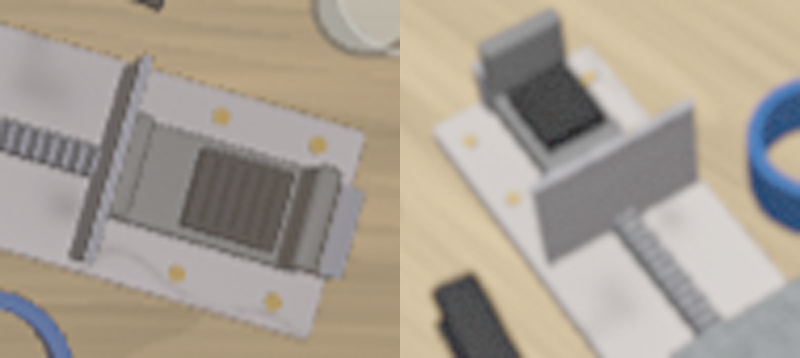

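The top view shows the lug at (318,218) hard against the end stop at (345,230). The paddle looks up, and the other things in view haven't moved. Handing in.

```bash
python3 -c "
from station import ctrl
print(ctrl.sign_off())"
```

```text
the job is handed in; nothing more can be done
None
```

The jaw is pushed back against its end stop and the paddle looks up again; the bookend, boxes and other things show no visible movement. The job is handed in, but the sign-off gave no verdict.

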